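Hold a shim snug in the sample press

TASK

Lift the thin, narrow shim out of the tray by its handle and slide its blade level and straight into the mouth of the sample press, between the two plates, until it drags snugly under the upper plate and its tip shows at about the middle of the upper plate's window. Finish still holding the shim by its handle at that depth, with the blade lying flat on the lower plate and the upper plate resting on it: do not let go. Leave the broad shim lying in the tray and do not disturb the other things on the bench.

Things in the scene. Friction and masses are not known exactly. Their poses are not given: they have to be found in the camera images.
- thin_shim_grip (a point): Centre of the thin shim's handle, an upright black block 22 mm long (along the blade), 20 mm wide, 45 mm high, on the rear end of a steel blade 3 mm thick, 24 mm wide. The point is 22.5 mm above the blade's underside, 11 mm ahead of its rear end. x points along the blade to the tip, 110 mm ahead; z up. Loose, about 70 g. It lies flat on the tray's floor, tip roughly towards -y.
- thin_shim_tip (a point): Middle of the thin shim's tip edge, on the underside of the blade: 110 mm ahead of the handle point and 22.5 mm below it; same axes.
- broad_shim_grip (a point): Centre of the handle of the other shim, to be left in the tray: same black handle and axes, but the steel blade is 46 mm wide, 9 mm thick and reaches only 70 mm ahead. It lies beside the thin one, handles about 96 mm apart; which is on which side varies.
- tray: Grey open tray, fixed, 160 mm (its x) by 250 mm (its y), 35 mm high, walls and floor 4 mm thick (inner floor 4 mm above the bench). Origin at the centre of its underside. The shims lie along its x axis with their tips to +x, within about 5 degrees.
- press: Sample press, fixed, foot 140 by 180 mm. Origin on the bench below the window's middle; x is the slide-in direction, z up, mouth on the -x side. Steel lower plate, flat top 60 mm above the bench; aluminium upper plate 12 mm thick above it, free to rise on two posts at y = 66 and -66 mm (18 mm thick, 113 mm high). A dark bar on the upper plate's rear reaches 86 mm above the bench.
- mouth (a point): Middle of the press's mouth, 62 mm above the bench; press axes. It is 45 mm before the window's middle. Lips flare: the mouth is open from 56 to 68 mm above the bench, 100 mm wide (y), and narrows within 20 mm along x to the parallel plates, which run on for 70 mm.
- window (a point): Point on the lower plate's top (60 mm above the bench) below the middle of the upper plate's inspection window, a slot open upwards, 36 mm long (x from -18 to 18 mm) and 14 mm wide; press axes. The shim's tip belongs here.
- upper_plate (a joint): How far the upper plate is lifted, m: 0 at rest, when the gap between the plates is 1.5 mm; 0.0015 with the thin blade flat between them; at most 0.015. Only its weight (6 to 10 N) presses it down on the blade; friction then resists the slide with several newtons.
- jar: Small amber jar with a white lid, 60 mm across, 85 mm high, standing on the bench; leave alone. Origin at the centre of its underside.
- beaker: Glass beaker, 68 mm across, 85 mm high, standing on the bench; leave alone. Origin at the centre of its underside.
- tube_rack: Red test-tube rack, 70 by 200 mm, about 100 mm high with its tubes; leave alone. Origin at the centre of its underside.
Things that resemble listed ones, but are neither listed nor needed, are in the scene too. What is shaped like the part that bears broad_shim_grip but green is not meant. Leave any purple look-alike of the part that bears thin_shim_grip alone.

How it is judged:
On the way:
1. the thin shim is lifted out of the tray by the gripper (height (world z) of thin_shim_grip above 0.07 m and height (world z) of thin_shim_tip above 0.038 m and contact force between the fingers and thin_shim above 1 N and contact force between thin_shim and tray below 0.05 N), for 0.2 s.
At the end, for the whole second after the job is handed in: Fingers still hold the thin shim; tip within 15 mm (along) and 16 mm (across) of the window's middle, in line within 0.17 rad, level within 0.06 rad; upper plate lifted 0.7 to 4 mm, pressing on it with 2 to 25 N, over 0.5 N on the lower plate; shim still; broad shim in the tray (x of thin_shim_tip in the frame of window between -0.015 and 0.015 m and y of thin_shim_tip in the frame of window between -0.016 and 0.016 m and angle between the x axis of thin_shim_grip and the x axis of press, either way round below 0.17 rad and angle between thin_shim_grip's own z axis and vertical below 0.06 rad and value of joint upper_plate between 0.0007 and 0.004 m and contact force between thin_shim and upper_plate between 2 and 25 N and contact force between thin_shim and press above 0.5 N and contact force between the fingers and thin_shim above 1 N and linear speed of thin_shim below 0.01 m/s and z of broad_shim_grip in the frame of tray below 0.05 m); the arm keeps its last pose, push and grip.
It fails at once if the broad shim is lifted out of the tray (z of broad_shim_grip in the frame of tray above 0.05 m).
It fails at once if the upper plate is thrown up or jacked up more than 10 mm (value of joint upper_plate above 0.01 m).
It fails at once if the jar, beaker or tube rack is pushed more than 20 mm (distance of any of jar, beaker, tube_rack from where it was at the start of the episode above 0.02 m).
It also fails if it takes over 40 s, if anything falls off the work surface, if the arm or the gripper's body presses on something with over 40 N, if the wrist force passes 120 N, or if a joint passes its speed limit or range.

ROBOT

A 6-joint arm with a two-finger parallel gripper is mounted at the origin on the work surface. World frame = base frame: x ahead of the robot, y to its left, z up, the work surface at z = 0. Lengths are in m, angles in rad, forces in N, time in s.
With the tool pointing down it reaches from about 0.325 to 0.75 m from the base axis. Payload 7.6 kg.
Tool frame: the origin (TCP) lies at the very end of the fingers, on their centre line; the grasp point (between the pads) lies 19 mm behind it; z points along the fingers, x is the direction in which the jaws open and shut, and the axes are right-handed (so a half turn about z gives the same grasp; the last joint's range is limited). The gripper opens to 85 mm and grips with 20 to 120 N. Pads are 22 mm wide; open, the fingers measure 114 mm over their backs; the gripper's body (76 mm by 85 mm) begins 54 mm behind the grasp point. The pads swing forward as they close: fully open they stand 13 mm farther back than shut.
Start: joints at [1.046, 0.052, 1.401, -0, 1.689, -0.07], TCP at [0.231, 0.472, 0.231] pointing down, gripper open.
Joint ranges: [-2.9, 2.9], [-0.91, 2.17], [0.12, 2.37], [-1.06, 4.2], [0.26, 2.73], [-2.93, 2.93]. Speed limits (rad/s): [2.57, 2.57, 3.01, 3.14, 3.14, 3.14].

INTERFACE

Orientations are given as a unit quaternion [w, x, y, z].
In Python, from plant import monitor, imaging, workorder gives the robot as it stands. The module is installed in compiled form; this text tells all that it offers.
- The arm moves only by the tool jog_arm, never from a script. Its argument "commands" is a list of rows, each an object of numbers: "dx", "dy", "dz": the shift along the tool's x, y, z in units of 40 mm (1.0 is 40 mm); "wx", "wy", "wz": the turn, a rotation vector about the tool's x, y, z in units of 10 degrees (1.0 is 10 degrees); "jaw": the opening, from -1 (shut) to 1 (fully open). In form: [{"dx": .., "dy": .., "dz": .., "wx": .., "wy": .., "wz": .., "jaw": ..}, ...]. A call has exactly 8 rows; each row shifts and turns the commanded pose from where the row before left it, along the tool's axes as they then stand; what a row does not reach is not made up. A row lasts 1/8 s, in which the tool goes at most 62.5 mm and 10.7 degrees, less where a joint would pass 70% of its speed; a pose out of reach is approached as far as the arm can. A call is refused whole if a number of a shift passes 1 or a number of a turn 1, either way. A call with a gripper value outside its range is refused whole. The fingers move at their own pace and stop on an object; "newtons" is the grip in N (left out, the last holds). Time passes only in rows, so rows that do not move let the fingers close, or fill a call up. It gives the time, the measured TCP pose, the force and the opening at its end, in the units of the state.
- monitor.sense(): the state, without advancing time (a new reading comes with each control period).
- imaging.get_image(name): name is "scene" or "top" or "wrist"; returns (picture, depth): 384x512x3 uint8, blue, green, red; 384x512 float32, m along the optical axis (not along the pixel's ray), 0 where there is no reading.
- imaging.get_calibration(name): a dict with "fx", "fy", "cx", "cy" (pixels), "eye" and "orientation" of the camera in the world. Camera axes: x right, y down, z forward; pixel columns grow to the right and rows downward; lengths in m; the calibration is good to about 2 mm. A picture is of the moment at which its call begins: read the wrist's pose just before it. get_calibration takes no time and is no camera call; for the wrist camera it gives the pose at the moment of the call.
- workorder.sign_off(): hands the job in, once; it reports no verdict.
The state is a dict: "time_s": time; "joints": joint angles; "qvel": joint speeds; "tau": joint torques, N m; "tool_pos": TCP position; "tcp_rot": TCP orientation; "contact_force": force on the tool from outside, world axes, zero at the start; "torque": the same for the moment, N m; "grip_width": finger opening in m.
Only numpy, scipy, OpenCV 4.12 (cv2) and the standard library are available. Lean on these libraries where they do the work, as an engineer would, in place of code of your own. Each camera call takes 0.05 s, during which the arm holds its last target. There are 200 camera calls.

## Working session

There is one attempt and no reset: what is moved stays moved. The work goes in short steps, Python scripts to look and compute and a tool call to move; the robot and the scene stay as the last step left them, time stands still between calls to the robot, and variables do not carry over. Pictures are saved under pics/ and viewed, about 8 in all and at most 12, crops included, and the job is handed in when it is done.

Besides the shell and the picture viewer there is one more tool, called in YAML: its name, and indented under it one key for each argument. jog_arm: Moves the arm, as the interface text tells. Its arguments: {"type":"object","properties":{"commands":{"type":"array","items":{"type":"object","properties":{"dx":{"type":"number"},"dy":{"type":"number"},"dz":{"type":"number"},"wx":{"type":"number"},"wy":{"type":"number"},"wz":{"type":"number"},"jaw":{"type":"number"}}}},"newtons":{"type":"number"}},"required":["commands"]}

```bash
mkdir -p pics; cat > h.py <<'E'
import numpy as np, cv2
from scipy.spatial.transform import Rotation as R
from plant import monitor, imaging, workorder
def rot(q): return R.from_quat([q[1],q[2],q[3],q[0]]).as_matrix()
def grab(n):
    c=imaging.get_calibration(n); im,d=imaging.get_image(n); return im,d,c
def cloud(d,c):
    v,u=np.mgrid[:d.shape[0],:d.shape[1]]
    p=np.stack([(u-c['cx'])/c['fx']*d,(v-c['cy'])/c['fy']*d,d],-1)
    P=p@rot(c['orientation']).T+np.array(c['eye']); P[d==0]=np.nan; return P
def ray(u,v,c,z):
    r=rot(c['orientation'])@np.array([(u-c['cx'])/c['fx'],(v-c['cy'])/c['fy'],1]); e=np.array(c['eye'])
    return e+r*(z-e[2])/r[2]
E
python3 - <<'E'
from h import *
for n in("top","scene"):
    im,d,c=grab(n); cv2.imwrite(f"pics/{n}0.png",im); np.savez(f"{n}0.npz",im=im,d=d,c=c); print(n,c)
print(monitor.sense())
E
```

```text
top {'fx': 444.12296020157953, 'fy': 444.12296020157953, 'cx': 254.26107679182323, 'cy': 194.18707272178676, 'eye': array([ 0.31707665, -0.05043324,  1.36112186]), 'orientation': array([-0.06952549,  0.70878173, -0.69991652,  0.05395859])}
scene {'fx': 429.77563234440765, 'fy': 429.77563234440765, 'cx': 256.6309108205874, 'cy': 191.6463709243281, 'eye': array([1.59801847, 0.21233067, 1.00286147]), 'orientation': array([-0.25923221,  0.57491359,  0.70281637, -0.32912335])}
{'time_s': 0.1, 'joints': array([ 1.04567652e+00,  5.27369052e-02,  1.40159609e+00, -1.66658643e-06,
        1.68863183e+00, -7.02767270e-02]), 'qvel': array([ 0.00044106, -0.00160362, -0.00358213,  0.00059958, -0.00141364,
       -0.00023938]), 'tau': array([ 1.54255951e-03, -3.82581997e+01, -3.60986960e+01, -3.45552075e-05,
        4.72854023e-03, -1.36257648e-05]), 'tool_pos': array([0.23047714, 0.47140479, 0.23058964]), 'tcp_rot': array([ 3.22228114e-04,  8.48328018e-01,  5.29470588e-01, -6.05710290e-04]), 'contact_force': array([ 0.20385648,  0.47588416, -0.33301697]), 'torque': array([-0.02364907,  0.02392738, -0.06298877]), 'grip_width': 0.08541277251027778}
```

View pics/top0.png

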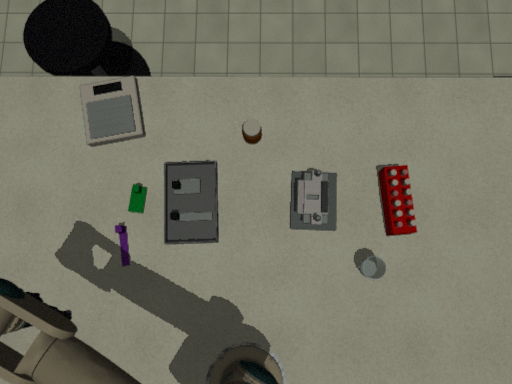

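View pics/scene0.png

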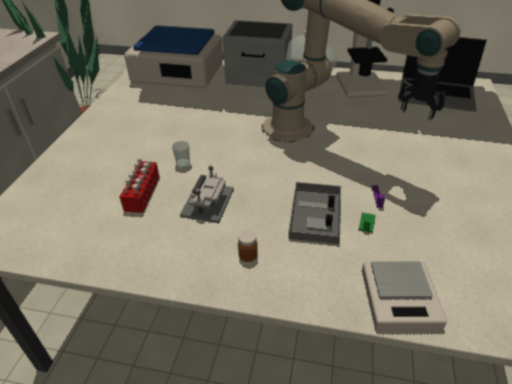

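The top view shows the tray at about (190,202), with two black handles in it. The one at (174,215) has the long narrow blade, with its tip near (211,216). The one at (177,184) has the short broad blade. Possible mix-ups are the purple look-alike (122,228), the green one (138,195) and the broad shim (177,184), so I choose (174,215). The press is at (313,198), with its dark rear bar on the right, so the mouth faces left (+y).

```bash
python3 - <<'E'
from h import *
z=np.load("top0.npz",allow_pickle=True); im,d,c=z['im'],z['d'],z['c'].item(); P=cloud(d,c)
def ax(m,h,name):
    v,u=np.nonzero(m); pts=np.array([ray(a,b,c,h)[:2] for a,b in zip(u,v)],np.float32)
    r=cv2.minAreaRect(pts); print(name,len(u),np.round(pts.mean(0),4),"rect",np.round(r[0],4),np.round(r[1],4),round(r[2],2),"depthz",np.round(np.nanmedian(P[m][:,2]),4)); return pts
g=im.max(2)
sub=np.zeros(g.shape,bool)
print(g[205:226,166:218:2])
# handles
for nm,(a,b,e,f) in {"thin":(204,226,168,184),"broad":(174,196,168,186)}.items():
    s=sub.copy(); s[a:b,e:f]=1; ax(s&(g<35),0.047,nm)
# tray
s=sub.copy(); s[155:248,160:222]=1
ax(s&(P[...,2]>0.025)&(P[...,2]<0.045),0.035,"tray rim")
s=sub.copy(); s[160:235,285:342]=1
ax(s&(P[...,2]>0.1),0.113,"posts")
ax(s&(P[...,2]>0.064)&(P[...,2]<0.079),0.073,"upper")
ax(s&(P[...,2]>0.080)&(P[...,2]<0.1),0.086,"bar")
a=cv2.resize(im[155:250,160:225],None,fx=6,fy=6,interpolation=2); b=cv2.resize(im[160:255,285:345],None,fx=6,fy=6,interpolation=2)
cv2.imwrite("pics/crop1.png",np.hstack([a,b]))
E
```

```text
[[ 29  69  70  70  70  71  72  71  70  69  71  73  72  69  69  69  70  72
   71  71  65  70  69  72  67  67]
 [ 29  71  69  72  69  72  70  67  70  71  70  70  70  70  73  70  71  73
   72  68  70  72  71  72  67  70]
 [ 25  74  72  70  70  69  71  71  71  69  70  71  68  69  71  69  71  70
   73  69  69  68  69  71  64  66]
 [ 25  71  70  71  71  69  72  68  70  70  73  71  68  70  71  71  70  73
   69  69  70  71  69  72  68  66]
 [ 27  70  71  60  60  59  60  70  70  71  68  73  70  70  69  71  70  70
   71  67  69  69  70  68  66  68]
 [ 25  70  71  37  35  33  46  72  70  71  70  70  67  72  70  66  70  72
   71  70  69  68  71  73  66  65]
 [ 23  72  70  32  30  32  48  69  71  69  72  68  70  68  70  69  64  67
   70  71  71  76  74  69  69  64]
 [ 27  71  57  17  17  20  41  70  75  78  74  77  80  85  73  70  61  68
   78  82  79  87  89  56  71  66]
 [ 24  72  24  14  13  15  22  76  83  92  86  92 103 103  94  97  95  94
   97  97  96  98  99  61  73  65]
 [ 24  68  26  11  13  15  11  95  97  95  94  96  95  96  96  96  96  98
   98  97 100  97  98  56  69  64]
 [ 21  68 
[... 990 characters left out ...]
70  74  71  72  73  65  70  72  73  71  72  72  73  72
   71  71  70  71  70  72  72  77]
 [ 21  70  69  69  72  69  69  69  72  70  71  70  74  71  72  73  71  71
   68  71  73  71  72  71  72  78]]
thin 74 [0.4833 0.2188] rect [0.4846 0.2196] [0.0274 0.024 ] 2.54 depthz 0.046
broad 63 [0.5765 0.2188] rect [0.5763 0.218 ] [0.0216 0.0248] 0.6 depthz 0.0477
tray rim 511 [0.5255 0.1797] rect [0.5269 0.1741] [0.2505 0.1609] 2.62 depthz 0.0343
posts 62 [ 0.5368 -0.2018] rect [ 0.5364 -0.2012] [0.0172 0.1475] 88.12 depthz 0.1079
upper 946 [ 0.5372 -0.1857] rect [ 0.538  -0.1907] [0.0898 0.1596] 87.02 depthz 0.0732
bar 199 [ 0.536  -0.2224] rect [ 0.5395 -0.1987] [0.0666 0.147 ] 89.2 depthz 0.0859
```

View pics/crop1.png

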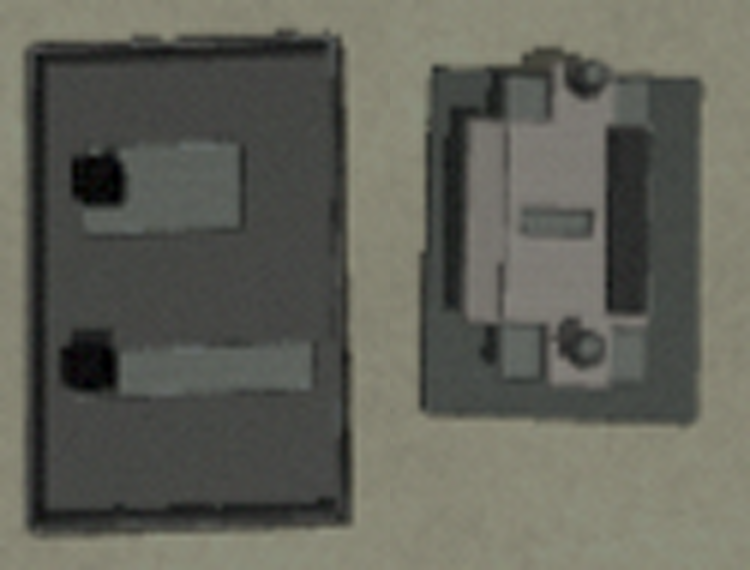

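The crop confirms it: the thin shim (long narrow blade) is the lower one in the tray, with its handle at crop (90,360). The broad one is above it. The press mouth faces left and the window is at crop (557,222). I'll turn the tool so the jaws open along world x, then move above the shim.

jog_arm:
  commands:
    - {"wz":0.8}
    - {"wz":0.8}
    - {"wz":0.8}
    - {"wz":0.8}
    - {"wz":0.8}
    - {"wz":0.8}
    - {"wz":0.8}
    - {"wz":0.8}
  newtons: 60

```text
validation failed for argument at $.co...
```

jog_arm:
  commands:
    - {"dx":0.8,"dy":0.7}
    - {"dx":0.8,"dy":0.7}
    - {"dx":0.8,"dy":0.7}
    - {"dx":0.8,"dy":0.7}
    - {"dx":0.8,"dy":0.7}
    - {"dx":0.8,"dy":0.7}
    - {"dx":0.8,"dy":0.7}
    - {"dx":0.7,"dy":0.7}

```text
validation failed for argument at $.co...
```

```bash
python3 - <<'E'
from h import *
im,d,c=grab("wrist"); cv2.imwrite("pics/w1.png",im); np.savez("w1.npz",im=im,d=d,c=c)
s=monitor.sense(); print(c,s['tool_pos'],s['tcp_rot'],s['joints'],s['time_s'],s['contact_force'])
E
```

```text
{'fx': 270.7792871973308, 'fy': 270.7792871973308, 'cx': 256.8103344157283, 'cy': 192.1844599107212, 'eye': array([0.15929375, 0.50655782, 0.37304489]), 'orientation': array([0.13240799, 0.83790561, 0.52323757, 0.08126962])} [0.23047636 0.4714535  0.23066261] [ 2.68146715e-04  8.48324139e-01  5.29476903e-01 -5.40557560e-04] [ 1.04570598e+00  5.27070241e-02  1.40148252e+00  3.30928599e-05
  1.68860948e+00 -7.02580212e-02] 0.15 [0.11991614 0.42020074 0.71805761]
```

View pics/w1.png

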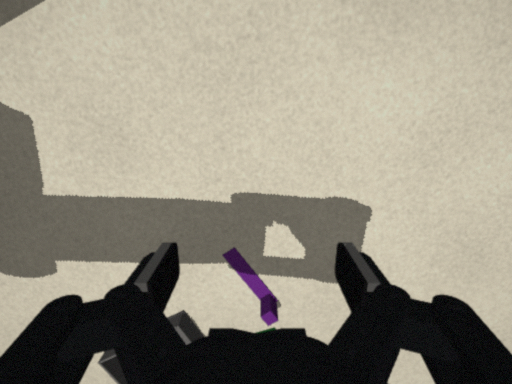

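The move call was refused because each row must list every field. The wrist view (picture 4) shows the purple decoy at about (250,285) and the gripper hiding everything below row 330. So I'll look at the thin shim from a pose past it.

jog_arm:
  commands:
    - {"dx":0,"dy":0,"dz":0,"wx":0,"wy":0,"wz":0.8,"jaw":1}
    - {"dx":0,"dy":0,"dz":0,"wx":0,"wy":0,"wz":0.8,"jaw":1}
    - {"dx":0,"dy":0,"dz":0,"wx":0,"wy":0,"wz":0.8,"jaw":1}
    - {"dx":0,"dy":0,"dz":0,"wx":0,"wy":0,"wz":0.8,"jaw":1}
    - {"dx":0,"dy":0,"dz":0,"wx":0,"wy":0,"wz":0.8,"jaw":1}
    - {"dx":0,"dy":0,"dz":0,"wx":0,"wy":0,"wz":0.8,"jaw":1}
    - {"dx":0,"dy":0,"dz":0,"wx":0,"wy":0,"wz":0.8,"jaw":1}
    - {"dx":0,"dy":0,"dz":0,"wx":0,"wy":0,"wz":0.8,"jaw":1}
  newtons: 60

```text
time_s: 1.15
tool_pos: [0.2305, 0.4715, 0.231]
tcp_rot: [0.0, 1.0, -0.003, -0.0]
contact_force: [-0.0, 0.1, 0.1]
grip_width: 0.0858
```

jog_arm:
  commands:
    - {"dx":0.8,"dy":1,"dz":0,"wx":0,"wy":0,"wz":0,"jaw":1}
    - {"dx":0.8,"dy":1,"dz":0,"wx":0,"wy":0,"wz":0,"jaw":1}
    - {"dx":0.8,"dy":1,"dz":0,"wx":0,"wy":0,"wz":0,"jaw":1}
    - {"dx":0.8,"dy":1,"dz":0,"wx":0,"wy":0,"wz":0,"jaw":1}
    - {"dx":0.8,"dy":1,"dz":0,"wx":0,"wy":0,"wz":0,"jaw":1}
    - {"dx":0.8,"dy":1,"dz":0,"wx":0,"wy":0,"wz":0,"jaw":1}
    - {"dx":0.8,"dy":0.8,"dz":0,"wx":0,"wy":0,"wz":0,"jaw":1}
    - {"dx":0.7,"dy":0.8,"dz":0,"wx":0,"wy":0,"wz":0,"jaw":1}

```text
time_s: 2.15
tool_pos: [0.4831, 0.166, 0.231]
tcp_rot: [-0.0, 1.0, -0.001, -0.0]
contact_force: [-0.1, 0.5, 0.7]
grip_width: 0.0851
```

```bash
python3 - <<'E'
from h import *
im,d,c=grab("wrist"); cv2.imwrite("pics/w2.png",im); np.savez("w2.npz",im=im,d=d,c=c)
s=monitor.sense(); print(c['eye'],s['tool_pos'],s['tcp_rot'],s['joints'],s['time_s'],s['contact_force'])
E
```

```text
[0.48275785 0.24512437 0.37349706] [0.48534823 0.16263524 0.23058266] [ 1.12829203e-03  9.99996526e-01 -2.37420793e-03  1.95005316e-04] [ 0.25243248  0.01549942  1.43973558 -0.0022974   1.68654872  0.25691578] 2.2 [ 0.10338025 -3.55357351 -0.64190051]
```

View pics/w2.png

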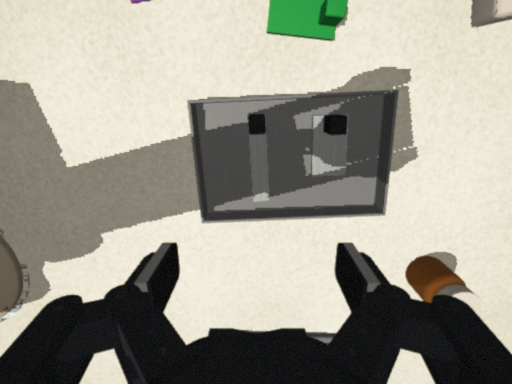

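The wrist view (picture 5) shows the thin shim's handle at (257,123) and its tip at (260,200). The broad shim is at (335,124) and the green decoy at (310,15). Now I'll measure these.

```bash
python3 - <<'E'
from h import *
z=np.load("w2.npz",allow_pickle=True); im,d,c=z['im'],z['d'],z['c'].item(); P=cloud(d,c); g=im.max(2)
s=np.zeros(g.shape,bool); s[108:140,240:275]=1; m=s&(P[...,2]>0.040)
print("w handle top",m.sum(),np.nanmean(P[m],0),np.nanmin(P[m],0),np.nanmax(P[m],0))
m=s&(g<35); v,u=np.nonzero(m); print("dark px",u.min(),u.max(),v.min(),v.max())
for row in (145,160,175,190,198,202): print(row,g[row,244:276])
print(g[140:212,260])
# top image blade
z=np.load("top0.npz",allow_pickle=True); im,d,c=z['im'],z['d'],z['c'].item(); g=im.max(2).astype(int)
s=np.zeros(g.shape,bool); s[208:225,184:216]=1; m=s&(g>80); v,u=np.nonzero(m)
pts=np.array([ray(a,b,c,0.007)[:2] for a,b in zip(u,v)],np.float32)
q=cv2.minAreaRect(pts); print("blade top",q); f=cv2.fitLine(pts,cv2.DIST_HUBER,0,.01,.01).ravel(); print(f, "tip",ray(212,215.5,c,.007))
# window & upper plate
m=(im[...,0]>0); P=cloud(d,c); s[:]=0; s[160:235,285:342]=1
m=s&(P[...,2]>0.066)&(P[...,2]<0.079); print("upper bbox", np.nanpercentile(P[m][:,:2],[1,50,99],axis=0))
for px in [(519/6-75+285,222/6+160),]:
    pass
for nm,x,y in [("win",557,222),("winL",520,220),("winR",593,224),("barT",630,127),("barB",626,312),("mouthT",468,120),("mouthB",467,320)]:
    u,v=(x-390)/6+285,y/6+160; print(nm,u,v,ray(u-.4,v-.4,c,0.086 if 'bar' in nm else .0735 if 'win' in nm else .073))
E
```

```text
w handle top 328 [0.48166964 0.22294692 0.04873415] [0.47202659 0.21178694 0.04191975] [0.49211061 0.23366133 0.050864  ]
dark px 249 264 114 133
145 [69 72 72 76 75 88 93 92 96 96 91 96 95 92 95 95 97 98 94 94 94 96 95 81
 73 71 74 70 72 69 71 71]
160 [ 74  70  72  74  72  75  87  95  95  94 101  95  96  93  95  95  93  95
  95  98  96  97  93  86  70  71  75  74  70  70  74  74]
175 [72 71 70 72 71 70 75 91 95 96 93 96 99 95 92 92 95 94 97 95 93 95 93 93
 77 69 73 69 72 72 68 71]
190 [ 72  70  70  72  71  70  74  74  94  96  93  95  93  94  93  93  94  94
  95 100  95  98  92  96 100  78  72  70  73  71  71  69]
198 [136 136 134 136 138 138 139 139 136 166 180 181 184 184 184 181 180 181
 183 187 184 183 179 178 177 149 133 140 139 138 137 138]
202 [142 140 138 138 141 139 140 139 139 142 142 144 142 143 139 139 141 139
 140 138 139 138 139 138 138 136 135 139 138 136 135 136]
[ 96  99  96  96  92  97  93  96  98  96  96  95  93  94  94  95  95  95
  94  95  93  96  96  95  97  96  95  94  94  96  96  90  95  93  97  95
  93  93  96  93  95  92  94  93  95  93  89  94  88  93  94  
[... 183 characters left out ...]
.8646767139434814)
[ 0.0528656  -0.9986016   0.48621163  0.15547237] tip [0.48815822 0.11033495 0.007     ]
upper bbox [[ 0.45898165 -0.23290611]
 [ 0.53706194 -0.18937273]
 [ 0.61231247 -0.14616926]]
win 312.8333333333333 197.0 [ 0.53904787 -0.19112523  0.0735    ]
winL 306.6666666666667 196.66666666666666 [ 0.5398448  -0.17308036  0.0735    ]
winR 318.8333333333333 197.33333333333334 [ 0.53824633 -0.2086674   0.0735    ]
barT 325.0 181.16666666666666 [ 0.58422356 -0.22561046  0.086     ]
barB 324.3333333333333 212.0 [ 0.49331616 -0.22250387  0.086     ]
mouthT 298.0 180.0 [ 0.58966797 -0.14785558  0.073     ]
mouthB 297.8333333333333 213.33333333333334 [ 0.49029626 -0.14711717  0.073     ]
```

jog_arm:
  commands:
    - {"dx":0,"dy":0,"dz":0,"wx":0,"wy":0,"wz":-0.3,"jaw":0.4}
    - {"dx":0,"dy":-0.33,"dz":0.4,"wx":0,"wy":0,"wz":0,"jaw":0.4}
    - {"dx":0,"dy":-0.33,"dz":0.6,"wx":0,"wy":0,"wz":0,"jaw":0.4}
    - {"dx":0,"dy":-0.33,"dz":0.6,"wx":0,"wy":0,"wz":0,"jaw":0.4}
    - {"dx":0,"dy":-0.33,"dz":0.6,"wx":0,"wy":0,"wz":0,"jaw":0.4}
    - {"dx":0,"dy":0,"dz":0.4,"wx":0,"wy":0,"wz":0,"jaw":0.4}
    - {"dx":0,"dy":0,"dz":0,"wx":0,"wy":0,"wz":0,"jaw":0.4}
    - {"dx":0,"dy":0,"dz":0,"wx":0,"wy":0,"wz":0,"jaw":0.4}
  newtons: 80

```text
time_s: 3.2
tool_pos: [0.48, 0.2201, 0.1282]
tcp_rot: [-0.0, 1.0, 0.025, 0.001]
contact_force: [-0.5, -0.5, -0.1]
grip_width: 0.0599
```

jog_arm:
  commands:
    - {"dx":0.05,"dy":0,"dz":0.5,"wx":0,"wy":0,"wz":0,"jaw":0.4}
    - {"dx":0,"dy":0,"dz":0.6,"wx":0,"wy":0,"wz":0,"jaw":0.4}
    - {"dx":0,"dy":0,"dz":0.6,"wx":0,"wy":0,"wz":0,"jaw":0.4}
    - {"dx":0,"dy":0,"dz":0.5,"wx":0,"wy":0,"wz":0,"jaw":0.4}
    - {"dx":0,"dy":0,"dz":0.4,"wx":0,"wy":0,"wz":0,"jaw":0.4}
    - {"dx":0,"dy":0,"dz":0.25,"wx":0,"wy":0,"wz":0,"jaw":0.4}
    - {"dx":0,"dy":0,"dz":0,"wx":0,"wy":0,"wz":0,"jaw":0.4}
    - {"dx":0,"dy":0,"dz":0,"wx":0,"wy":0,"wz":0,"jaw":0.4}

```text
time_s: 4.2
tool_pos: [0.4822, 0.2204, 0.0142]
tcp_rot: [-0.0, 1.0, 0.026, 0.001]
contact_force: [-0.8, -0.3, -0.1]
grip_width: 0.0598
```

jog_arm:
  commands:
    - {"dx":0,"dy":0,"dz":0,"wx":0,"wy":0,"wz":0,"jaw":-0.3}
    - {"dx":0,"dy":0,"dz":0,"wx":0,"wy":0,"wz":0,"jaw":-0.6}
    - {"dx":0,"dy":0,"dz":0,"wx":0,"wy":0,"wz":0,"jaw":-1}
    - {"dx":0,"dy":0,"dz":0,"wx":0,"wy":0,"wz":0,"jaw":-1}
    - {"dx":0,"dy":0,"dz":0,"wx":0,"wy":0,"wz":0,"jaw":-1}
    - {"dx":0,"dy":0,"dz":0,"wx":0,"wy":0,"wz":0,"jaw":-1}
    - {"dx":0,"dy":0,"dz":0,"wx":0,"wy":0,"wz":0,"jaw":-1}
    - {"dx":0,"dy":0,"dz":0,"wx":0,"wy":0,"wz":0,"jaw":-1}

```text
time_s: 5.2
tool_pos: [0.482, 0.2204, 0.0139]
tcp_rot: [-0.0, 1.0, 0.026, 0.001]
contact_force: [-0.3, 0.0, 5.2]
grip_width: 0.0191
```

jog_arm:
  commands:
    - {"dx":0,"dy":0,"dz":-0.1,"wx":0,"wy":0,"wz":0,"jaw":-1}
    - {"dx":0,"dy":0,"dz":-0.3,"wx":0,"wy":0,"wz":0,"jaw":-1}
    - {"dx":0,"dy":0,"dz":-0.5,"wx":0,"wy":0,"wz":0,"jaw":-1}
    - {"dx":0,"dy":0,"dz":-0.5,"wx":0,"wy":0,"wz":0,"jaw":-1}
    - {"dx":0,"dy":0,"dz":-0.5,"wx":0,"wy":0,"wz":0,"jaw":-1}
    - {"dx":0,"dy":0,"dz":-0.5,"wx":0,"wy":0,"wz":0,"jaw":-1}
    - {"dx":0,"dy":0,"dz":-0.3,"wx":0,"wy":0,"wz":0,"jaw":-1}
    - {"dx":0,"dy":0,"dz":0,"wx":0,"wy":0,"wz":0.45,"jaw":-1}

```text
time_s: 6.2
tool_pos: [0.482, 0.2204, 0.1227]
tcp_rot: [-0.0, 1.0, -0.014, 0.001]
contact_force: [-0.0, 0.3, -0.9]
grip_width: 0.0189
```

```bash
python3 - <<'E'
from h import *
im,d,c=grab("top"); np.savez("top1.npz",im=im,d=d,c=c)
im2,d2,c2=grab("scene"); np.savez("scene1.npz",im=im2,d=d2,c=c2)
P=cloud(d,c); s=monitor.sense(); print(s['tool_pos'],s['tcp_rot'],s['grip_width'],s['time_s'],s['contact_force'])
a=cv2.resize(im[150:290,150:290],None,fx=3,fy=3); b=cv2.resize(im2[140:260,260:390],None,fx=3,fy=3)
b=cv2.copyMakeBorder(b,0,420-360,0,0,0); cv2.imwrite("pics/lift.png",np.hstack([a,b]))
E
```

```text
[0.48146479 0.22019894 0.12141656] [-4.05524867e-06  9.99903313e-01 -1.39053985e-02 -7.15891476e-05] 0.018902286700386732 6.3 [-0.36963681  0.73131222 -0.6632174 ]
```

View pics/lift.png

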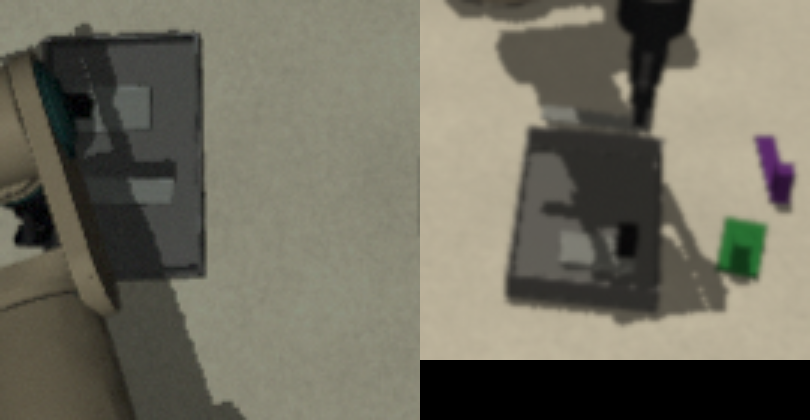

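The shim is lifted and the broad one is still in the tray (picture 6: blade visible at crop (150,190) in the top view, (560,113) in the scene view). Next I measure the tip's height and position and the blade's tilt.

```bash
python3 - <<'E'
from h import *
for n,(a,b,e,f) in {"top":(205,222,190,212),"scene":(170,186,298,336)}.items():
    z=np.load(n+"1.npz",allow_pickle=True); P=cloud(z['d'],z['c'].item())[a:b,e:f].reshape(-1,3)
    m=(P[:,2]>0.095)&(P[:,2]<0.14)&(abs(P[:,0]-.48)<.03); p=P[m]
    print(n,m.sum(),p.min(0),p.max(0),np.median(p,0))
    A=np.c_[p[:,1],np.ones(len(p))]; k=np.linalg.lstsq(A,p[:,2],rcond=None)[0]; print("slope z/y",k[0]," z@y=.11",k@[.11,1], "x-line",np.polyfit(p[:,1],p[:,0],1))
s=monitor.sense();print(s['tool_pos'])
E
```

```text
top 145 [0.46712402 0.11089154 0.10924748] [0.49030396 0.1614613  0.12120863] [0.47888874 0.13488888 0.11570922]
slope z/y -0.022887664074924  z@y=.11 0.11634021078150827 x-line [0.00665789 0.47868801]
scene 182 [0.46498167 0.11323295 0.10974509] [0.50633843 0.22870343 0.13909889] [0.48441711 0.17142516 0.11503807]
slope z/y 0.07696352959070006  z@y=.11 0.11183616808366015 x-line [0.12376323 0.46287088]
[0.48146479 0.22019894 0.12141656]
```

jog_arm:
  commands:
    - {"dx":0.25,"dy":0.6,"dz":0,"wx":0,"wy":0,"wz":0,"jaw":-1}
    - {"dx":0.25,"dy":0.9,"dz":0,"wx":0,"wy":0,"wz":0,"jaw":-1}
    - {"dx":0.25,"dy":0.9,"dz":0,"wx":0,"wy":0,"wz":0,"jaw":-1}
    - {"dx":0.25,"dy":0.9,"dz":0,"wx":0,"wy":0,"wz":0,"jaw":-1}
    - {"dx":0.25,"dy":0.9,"dz":0,"wx":0,"wy":0,"wz":0,"jaw":-1}
    - {"dx":0.25,"dy":0.9,"dz":0,"wx":0,"wy":0,"wz":0,"jaw":-1}
    - {"dx":0.23,"dy":0.5,"dz":0,"wx":0,"wy":0,"wz":0,"jaw":-1}
    - {"dx":0,"dy":0,"dz":0,"wx":0,"wy":0,"wz":0,"jaw":-1}

```text
time_s: 7.3
tool_pos: [0.5449, -0.0063, 0.121]
tcp_rot: [-0.0, 1.0, -0.014, -0.0]
contact_force: [-0.3, -0.5, -0.5]
grip_width: 0.0191
```

jog_arm:
  commands:
    - {"dx":0,"dy":0,"dz":0.2,"wx":0,"wy":0,"wz":0,"jaw":-1}
    - {"dx":0,"dy":0,"dz":0.3,"wx":0,"wy":0,"wz":0,"jaw":-1}
    - {"dx":0,"dy":0,"dz":0.3,"wx":0,"wy":0,"wz":0,"jaw":-1}
    - {"dx":0,"dy":0,"dz":0.3,"wx":0,"wy":0,"wz":0,"jaw":-1}
    - {"dx":0,"dy":0,"dz":0.1,"wx":0,"wy":0,"wz":0,"jaw":-1}
    - {"dx":0,"dy":0,"dz":0,"wx":0,"wy":0,"wz":0,"jaw":-1}
    - {"dx":0,"dy":0,"dz":0,"wx":0,"wy":0,"wz":0,"jaw":-1}
    - {"dx":0,"dy":0,"dz":0,"wx":0,"wy":0,"wz":0,"jaw":-1}

```text
time_s: 8.3
tool_pos: [0.545, -0.0056, 0.0738]
tcp_rot: [-0.0, 1.0, -0.014, 0.0]
contact_force: [-0.1, -0.3, -0.4]
grip_width: 0.0194
```

```bash
python3 - <<'E'
from h import *
im,d,c=grab("top"); np.savez("top2.npz",im=im,d=d,c=c)
im2,d2,c2=grab("scene"); np.savez("scene2.npz",im=im2,d=d2,c=c2)
s=monitor.sense(); print(s['tool_pos'],s['tcp_rot'],s['grip_width'],s['time_s'],s['contact_force'])
a=cv2.resize(im[155:245,235:345],None,fx=4,fy=4,interpolation=2); b=cv2.resize(im2[140:230,170:270],None,fx=4,fy=4,interpolation=2)
cv2.imwrite("pics/pre.png",np.vstack([a,cv2.copyMakeBorder(b,0,0,0,40,0)])[:, :]) if 0 else cv2.imwrite("pics/pre.png",np.hstack([a,b])[:, :800])
P=cloud(d,c)[185:212,265:300]; m=(P[...,2]>.055)&(P[...,2]<.075)&(abs(P[...,0]-.54)<.02)
p=P[m]; print(m.sum(),p.min(0),p.max(0),np.median(p,0)); print(np.polyfit(p[:,1],p[:,2],1))
E
```

```text
[ 0.5448551  -0.00557668  0.07365725] [-2.14384695e-05  9.99907419e-01 -1.36030811e-02  3.31296110e-04] 0.018829929193649876 8.4 [ 0.09379661  0.59052513 -1.45023191]
168 [ 0.52036478 -0.15215949  0.05545036] [ 0.55906571 -0.06666068  0.07492261] [ 0.54127532 -0.09631633  0.06804004]
[-0.02786961  0.06510049]
```

View pics/pre.png

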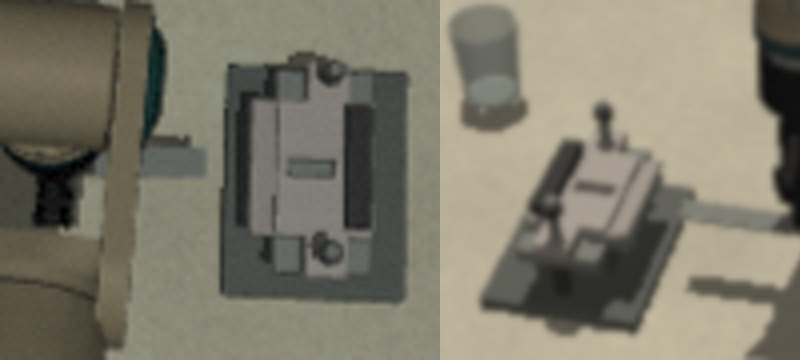

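Picture 7 shows the tip at top crop (206,163), in line with the window at (311,168) to within about 1 mm and about 76 mm short of it. I'll lower 4 mm and slide in.

jog_arm:
  commands:
    - {"dx":0,"dy":0.05,"dz":0.1,"wx":0,"wy":0,"wz":0,"jaw":-1}
    - {"dx":0,"dy":0.15,"dz":0,"wx":0,"wy":0,"wz":0,"jaw":-1}
    - {"dx":0,"dy":0.15,"dz":0,"wx":0,"wy":0,"wz":0,"jaw":-1}
    - {"dx":0,"dy":0.15,"dz":0,"wx":0,"wy":0,"wz":0,"jaw":-1}
    - {"dx":0,"dy":0.15,"dz":0,"wx":0,"wy":0,"wz":0,"jaw":-1}
    - {"dx":0,"dy":0.15,"dz":0,"wx":0,"wy":0,"wz":0,"jaw":-1}
    - {"dx":0,"dy":0.15,"dz":0,"wx":0,"wy":0,"wz":0,"jaw":-1}
    - {"dx":0,"dy":0,"dz":0,"wx":0,"wy":0,"wz":0,"jaw":-1}

```text
time_s: 9.4
tool_pos: [0.5436, -0.044, 0.0693]
tcp_rot: [-0.0, 1.0, -0.014, 0.0]
contact_force: [-0.7, -0.2, -1.3]
grip_width: 0.0192
```

jog_arm:
  commands:
    - {"dx":0,"dy":0.05,"dz":0,"wx":0,"wy":0,"wz":0,"jaw":-1}
    - {"dx":0,"dy":0.05,"dz":0,"wx":0,"wy":0,"wz":0,"jaw":-1}
    - {"dx":0,"dy":0.05,"dz":0,"wx":0,"wy":0,"wz":0,"jaw":-1}
    - {"dx":0,"dy":0.05,"dz":0,"wx":0,"wy":0,"wz":0,"jaw":-1}
    - {"dx":0,"dy":0.05,"dz":0,"wx":0,"wy":0,"wz":0,"jaw":-1}
    - {"dx":0,"dy":0.05,"dz":0,"wx":0,"wy":0,"wz":0,"jaw":-1}
    - {"dx":0,"dy":0.05,"dz":0,"wx":0,"wy":0,"wz":0,"jaw":-1}
    - {"dx":0,"dy":0,"dz":0,"wx":0,"wy":0,"wz":0,"jaw":-1}

```text
time_s: 10.4
tool_pos: [0.5435, -0.0556, 0.0696]
tcp_rot: [-0.002, 1.0, -0.013, 0.0]
contact_force: [-0.0, 9.4, 2.4]
grip_width: 0.019
```

jog_arm:
  commands:
    - {"dx":0,"dy":0.05,"dz":0,"wx":0,"wy":0,"wz":0,"jaw":-1}
    - {"dx":0,"dy":0.05,"dz":0,"wx":0,"wy":0,"wz":0,"jaw":-1}
    - {"dx":0,"dy":0.05,"dz":0,"wx":0,"wy":0,"wz":0,"jaw":-1}
    - {"dx":0,"dy":0.05,"dz":0,"wx":0,"wy":0,"wz":0,"jaw":-1}
    - {"dx":0,"dy":0,"dz":0,"wx":0,"wy":0,"wz":0,"jaw":-1}
    - {"dx":0,"dy":0,"dz":0,"wx":0,"wy":0,"wz":0,"jaw":-1}
    - {"dx":0,"dy":0,"dz":0,"wx":0,"wy":0,"wz":0,"jaw":-1}
    - {"dx":0,"dy":0,"dz":0,"wx":0,"wy":0,"wz":0,"jaw":-1}

```text
time_s: 11.4
tool_pos: [0.5438, -0.063, 0.0702]
tcp_rot: [-0.002, 1.0, -0.013, 0.001]
contact_force: [0.9, 11.4, 4.3]
grip_width: 0.0191
```

```bash
python3 - <<'E'
from h import *
im2,d2,c2=grab("scene"); im,d,c=grab("top")
s=monitor.sense(); print(s['tool_pos'],s['tcp_rot'],s['grip_width'],s['time_s'],s['contact_force'],s['torque'])
cv2.imwrite("pics/in1.png",np.hstack([cv2.resize(im[160:240,270:345],None,fx=5,fy=5,interpolation=2),cv2.resize(im2[155:235,175:255],None,fx=5,fy=5,interpolation=2)]))
for n,D,C in(("top",d,c),):
    z=np.load("top0.npz",allow_pickle=True); P0=cloud(z['d'],c); P=cloud(D,C)
    m=np.zeros(D.shape,bool); m[175:220,300:322]=1; m&=(abs(P0[...,2]-.0735)<.004); dz=(P-P0)[...,2]
    print("plate lift med",np.nanmedian(dz[m]),m.sum())
E
```

```text
[ 0.54375184 -0.0630283   0.07014956] [-2.12637489e-03  9.99916685e-01 -1.27003535e-02  8.96114837e-04] 0.01895998056664579 11.5 [ 0.24565262 11.63041594  3.19436093] [ 1.73944222 -0.07144235  0.12495698]
plate lift med 0.0014983617689035 591
```

View pics/in1.png

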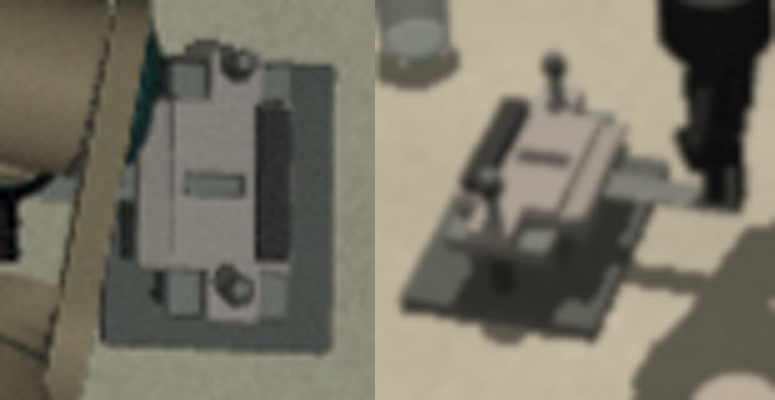

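Picture 8 shows the blade in the mouth, with the plate lifted 1.5 mm and even drag. The tip is about to show in the window, so I'll continue.

jog_arm:
  commands:
    - {"dx":0,"dy":0.07,"dz":0,"wx":0,"wy":0,"wz":0,"jaw":-1}
    - {"dx":0,"dy":0.07,"dz":0,"wx":0,"wy":0,"wz":0,"jaw":-1}
    - {"dx":0,"dy":0.07,"dz":0,"wx":0,"wy":0,"wz":0,"jaw":-1}
    - {"dx":0,"dy":0.07,"dz":0,"wx":0,"wy":0,"wz":0,"jaw":-1}
    - {"dx":0,"dy":0.07,"dz":0,"wx":0,"wy":0,"wz":0,"jaw":-1}
    - {"dx":0,"dy":0.07,"dz":0,"wx":0,"wy":0,"wz":0,"jaw":-1}
    - {"dx":0,"dy":0,"dz":0,"wx":0,"wy":0,"wz":0,"jaw":-1}
    - {"dx":0,"dy":0,"dz":0,"wx":0,"wy":0,"wz":0,"jaw":-1}

```text
time_s: 12.5
tool_pos: [0.5433, -0.0801, 0.0701]
tcp_rot: [-0.002, 1.0, -0.013, 0.001]
contact_force: [-0.1, 9.9, 3.5]
grip_width: 0.0189
```

```bash
python3 - <<'E'
from h import *
im2,d2,c2=grab("scene"); im,d,c=grab("top")
s=monitor.sense(); print(s['tool_pos'],s['tcp_rot'],s['grip_width'],s['time_s'],s['contact_force'],s['torque'])
cv2.imwrite("pics/in2.png",np.hstack([cv2.resize(im[185:210,298:330],None,fx=12,fy=12,interpolation=2),cv2.resize(im2[175:200,195:225],None,fx=12,fy=12,interpolation=2)]))
z=np.load("top0.npz",allow_pickle=True); P0=cloud(z['d'],c); P=cloud(d,c)
m=np.zeros(d.shape,bool); m[175:220,300:322]=1; m&=(abs(P0[...,2]-.0735)<.004); dz=(P-P0)[...,2]
print("plate lift med",np.nanmedian(dz[m]))
np.set_printoptions(linewidth=200)
print(im[194:200,304:322].max(2)); print((P[194:200,304:322,2]*1e4).round().astype(int)); print((P0[194:200,304:322,2]*1e4).round().astype(int))
P=cloud(d2,c2); q=P[(abs(P[...,0]-.542)<.011)&(P[...,1]<-.1)&(P[...,1]>-.14)&(abs(P[...,2]-.065)<.01)]
print("blade",len(q),np.median(q,0),np.polyfit(q[:,1],q[:,2],1))
E
```

```text
[ 0.54324536 -0.08009153  0.07007326] [-1.86940682e-03  9.99916530e-01 -1.27606634e-02  7.76925093e-04] 0.019290455931146103 12.6 [-0.51677479 10.99849901  4.17497361] [ 1.49993419 -0.06415672 -0.0032178 ]
plate lift med 0.0022335824635471013
[[101 131 120  98 104 103 101 104 104 102 104 115 114 115 116 123 114  50]
 [100 129 117  91  94  91  89  98  86  87  86  82  81  75  67 111 114  40]
 [102 126 119 103 102 100 108 114 101 101 101 103 103  92  69 111 115  40]
 [100 130 118 100 102 100 107 104 102 102 102 103 101  89  69 112 112  42]
 [102 127 122 106 104 102  96  89 102  98  97  97  93  87  73 115 116  42]
 [108 131 126 117 118 117 108 106 107 106 107 103  93  95 100 120 116  44]]
[[744 757 709 686 786 754 749 776 781 806 733 755 757 726 712 730 812 753]
 [806 727 759 669 596 613 667 637 578 634 694 642 684 673 680 757 728 811]
 [706 735 704 650 642 646 665 645 622 619 623 601 577 585 609 747 818 759]
 [705 736 759 623 591 605 626 600 592 611 602 640 671 596 633 775 739 763]
 [761 738 733 635 641 651 654 657 607 609 593 602 627 627 567 757 797 712]
 [770 791 828 732 789 702 777 777 717 621 581 598 645 665 597 746 762 751]]
[[760 733 748 728 758 719 722 736 727 752 715 697 722 718 781 748 774 755]
 [790 721 735 569 568 597 605 619 623 602 677 672 607 729 660 774 756 783]
 [754 703 778 627 614 594 609 605 600 613 576 606 630 611 610 713 758 694]
 [703 725 739 600 549 650 587 623 587 615 582 563 628 611 629 743 721 758]
 [816 767 699 625 594 579 587 623 627 605 575 600 542 601 593 731 694 731]
 [691 763 714 714 747 677 777 595 584 601 629 630 556 606 556 735 744 728]]
blade 51 [ 0.54344495 -0.12011305  0.06277848] [-0.00985894  0.06200841]
```

View pics/in2.png

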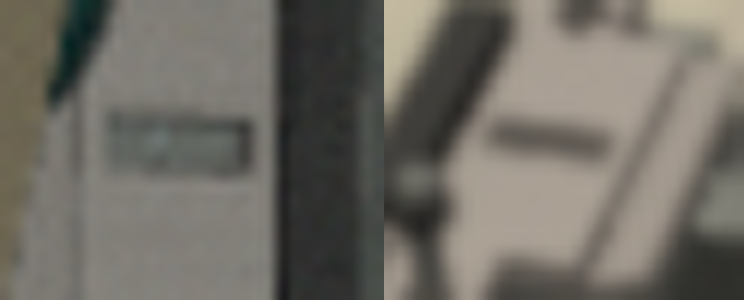

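Picture 9 shows the tip edge faintly in the window at column 311, against a window middle of about 312.6. That is 2–3 mm short, so I'll push 2 mm more.

jog_arm:
  commands:
    - {"dx":0,"dy":0.03,"dz":0,"wx":0,"wy":0,"wz":0,"jaw":-1}
    - {"dx":0,"dy":0.03,"dz":0,"wx":0,"wy":0,"wz":0,"jaw":-1}
    - {"dx":0,"dy":0,"dz":0,"wx":0,"wy":0,"wz":0,"jaw":-1}
    - {"dx":0,"dy":0,"dz":0,"wx":0,"wy":0,"wz":0,"jaw":-1}
    - {"dx":0,"dy":0,"dz":0,"wx":0,"wy":0,"wz":0,"jaw":-1}
    - {"dx":0,"dy":0,"dz":0,"wx":0,"wy":0,"wz":0,"jaw":-1}
    - {"dx":0,"dy":0,"dz":0,"wx":0,"wy":0,"wz":0,"jaw":-1}
    - {"dx":0,"dy":0,"dz":0,"wx":0,"wy":0,"wz":0,"jaw":-1}

```text
time_s: 13.6
tool_pos: [0.5431, -0.0823, 0.0701]
tcp_rot: [-0.002, 1.0, -0.013, 0.001]
contact_force: [0.7, 11.6, 3.4]
grip_width: 0.0191
```

```bash
python3 - <<'E'
from h import *
im,d,c=grab("top"); s=monitor.sense(); print(s['tool_pos'],s['tcp_rot'],s['grip_width'],s['time_s'],s['contact_force'])
print(im[194:200,304:322].max(2))
z=np.load("top0.npz",allow_pickle=True); P0=cloud(z['d'],c); P=cloud(d,c)
m=np.zeros(d.shape,bool); m[175:220,300:322]=1; m&=(abs(P0[...,2]-.0735)<.004); print("lift",np.nanmedian((P-P0)[...,2][m]))
workorder.sign_off()
E
```

```text
[ 0.54317003 -0.08225629  0.07006763] [-2.08665135e-03  9.99916737e-01 -1.27134845e-02  7.30154815e-04] 0.019071457370951637 13.65 [ 0.73619964 11.76944173  4.09182926]
[[100 129 123  95 104 106 101 105 102 104 107 115 114 116 115 123 117  46]
 [ 98 128 119  93  93  94  85  87  88  89  86  79  79  74  69 114 115  39]
 [103 123 118 100 102 100 103 104 102 100 100 101 103  91  67 112 115  40]
 [101 130 121 102 102 105 104 104 103 104 101 103 103  91  68 111 118  42]
 [100 130 120 107 106 104 101  97 102  96 100  97  94  86  69 113 118  43]
 [107 133 127 118 119 116 106 107 105 106 105 103  98  94 101 119 117  38]]
lift 0.0022698849336058036
the job is handed in; nothing more can be done
```

I lifted the thin shim out of the tray by its handle, slid it level into the press mouth until its tip was near the middle of the window, and handed the job in at about 13.7 s while still gripping it. No verdict was reported.

**Last checks:**
- **Depth:** from the tool position, the tip is about 1 mm past the window's middle. In the last picture I viewed, before a final 2 mm push, it looked 2–3 mm short. After the push the edge was too faint to confirm in the pixels.
- **Grip:** finger opening 19 mm, on a handle 20 mm wide; I set the grip force to 80 N.
- **Upper plate:** lifted about 1.5–2.3 mm in the depth images, which are noisy; 1.5 mm is the expected value. Drag was about 11–12 N.
- **Level and in line:** the tool is tilted about 0.004 rad and turned to within about 0.02 rad of the press axis.
- **Lower plate:** the tool was pushing down with about 4 N, so the blade should be resting on it.
- **Other things:** the broad shim was still in the tray after the lift. I saw no contact with the jar, beaker or rack, but did not measure them again at the end.

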